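# Shut the food-waste caddy and lock its cam latch

### The job

Swing the caddy's lid down until it is shut, then turn the latch lever on the caddy's front ledge round over the lid, up over the ramp of its keeper, until it drops into the low notch behind the ramp and stays there. Go gently: press the lid lightly, do not force the lever against the keeper's stop, and leave the jars and the tub standing where they are.

Things in the scene. Friction and masses are not known exactly. Their poses are not given: they have to be found in the camera images.
- caddy: White food-waste caddy, fixed: box with a front ledge, 172 mm deep (x -25 to +147), 160 wide (y -80 to +80). Origin on the worktop under the lever's pivot axis; x to its back (lid hinge), y to its left, z up. Ledge (x -25 to +30) has its flat top at z = 94 mm; the shut lid's top is at z = 90. Only place and yaw vary.
- lid: Steel lid, 115 mm deep, 156 wide, 8 thick. Origin on its hinge axis (along caddy y, at caddy x = 150, z = 87 mm). Axes parallel to the caddy's when shut; open, its front edge is swung up about the hinge by 0.35 to 0.75 rad. A stiff hinge (about 0.5 N m) keeps it where it is left. Own frame: top face at z = +3 mm, x -117 (front edge) to -2 mm.
- press_spot (a point): Bare spot on the lid's top near its front left corner, 98 mm from the hinge axis and 62 mm left of the middle: a place to press the lid shut (about 6 N; the shut lid rests on a hard stop). It moves with the lid.
- keeper_mark (a point): Point on the lid's top, 62 mm straight back of the pivot when the lid is shut. The keeper, an aluminium arc of 62 mm radius about the pivot, is clamped near it: 16 degree ramp, flat crest 10 mm above the lid, 12 mm long notch down to the lid, 19 mm high stop. It sits differently each time: the notch's middle is 0.14 rad before to 0.38 rad after this mark as the lever turns; it does not move in use.
- lever: The lever's spindle on the ledge. Origin on the pivot axis at z = 94 mm. The arm points along this frame's -y and turns with it. At the start the arm points to the caddy's -y side, turned on by 0 to 0.3 rad; it is to be turned anticlockwise seen from above, to 1.43 to 1.95 rad from the caddy's -y. It also rides up and down on the spindle, drawn down by a 5 N spring.
- nose (a point): Lowest point of the rounded 10 mm nose under the arm, 62 mm from the pivot axis. It rides on the ledge, then on a 4 mm plate on the lid, up the ramp and over the crest. Past the crest the spring draws it into the notch, unless the knob is held or pushed hard; then the stop bars it, felt as a steep rise of force.
- knob (a point): Middle of the black upright knob at the arm's end, 85 mm from the pivot axis: round, 20 mm diameter, full width from 17 mm below to 17 mm above this point; the arm's top is 26 mm below it. It is at z = 149 mm with the nose on the ledge, 155 on the crest, 145 in the notch. Turning takes 0 to 2 N at the knob on the level, 3 to 8 N up the ramp.
- jar_honey_mid (a point): Middle of the amber jar with a cork lid, 55 mm diameter, 81 mm high, loose on the worktop farther to the right of the caddy. Bystander.
- jar_spice_mid (a point): Middle of a spice jar with a pale cap, 39 mm diameter, 99 mm high, loose, to the left of the caddy. Bystander.
- tub_mid (a point): Middle of the green tub with a white lid, 57 mm diameter, 80 mm high, loose, close to the right of the caddy. Bystander.

How it is judged:
By the outcome, as a careful person would: the job done as asked, in the order asked, and still so for the second after the job is handed in, with the robot touching nothing.
It also fails if it takes over 70 s, if anything falls off the work surface, if the arm or the gripper's body presses on something with over 40 N, if the wrist force passes 120 N, or if a joint passes its speed limit or range.

### The arm

A 6-joint arm with a two-finger parallel gripper is mounted at the origin on a cart in front of the work surface, level with it; the furniture and walls round the work are solid. World frame = base frame: x ahead of the robot, y to its left, z up, the work surface at z = 0. Lengths are in m, angles in degrees, forces in N, time in s.
With the tool pointing down it reaches from about 0.35 to 0.875 m from the base axis. Payload 4.2 kg.
Tool frame: the origin (TCP) lies at the very end of the fingers, on their centre line; the grasp point (between the pads) lies 19 mm behind it; z points along the fingers, y is the line along which they close (so a half turn about z gives the same grasp; the last joint's range is limited). The gripper opens to 87 mm and grips with 3 to 60 N. Pads are 19 mm wide; open, the fingers measure 117 mm over their backs; the gripper's body (75 mm by 190 mm) begins 51 mm behind the grasp point.
Start: joints at [-60.413, 22.042, 0.453, 0, -68.411, -14.817], TCP at [0.159, -0.604, 0.223] pointing down, gripper open.
Joint ranges: [-179.83, 179.83], [-69.29, 118.12], [-61.27, 80.66], [-181.25, 117.63], [-171.15, -9.14], [-177.46, 177.46]. Speed limits (degrees/s): [159.86, 159.86, 180, 180, 180, 180].

### API

Orientations are given as a 3x3 rotation matrix whose columns are the frame's x, y, z axes.
In Python, from station import sense, optics, r gives the robot as it stands. The module is installed in compiled form; this text tells all that it offers.
- The arm moves only by the shell command python3 -m pendant 'ROWS' [OPENING]. ROWS is JSON, a list that holds one entry, the list of rows, each a list of 4 numbers: the shift along the tool's x, y, z normalised to -1 to 1, where 1 is 100 mm, then the turn about the tool's z normalised to -1 to 1, where 1 is 2 rad. A call has 1 to 8 rows; each row is the pose to reach, as a shift and turn from the pose commanded when the call began, along the tool's axes at that moment; what a row does not reach only later rows make up. A row lasts 1/10 s, in which the tool goes at most 50 mm and 8.59 degrees, less where a joint would pass 70% of its speed; a pose out of reach is approached as far as the arm can. A call with a number of a shift or a turn outside -1 to 1 is refused whole. A call with a gripper value outside its range is refused whole. OPENING is the closure, from 0 (fully open) to 1 (shut), set as the call begins (- or left out, the last holds). The fingers move at their own pace and stop on an object; the grip force is fixed at half the most. Time passes only in rows, so rows that repeat a pose let the fingers close. It gives the time, the measured TCP pose, the force, the opening and the grip force at its end, in the units of the state.
- sense(): the state, without advancing time (a new reading comes with each control period).
- optics.capture(name): name is "side" or "top"; returns the picture (420x560x3 uint8, red, green, blue); there is no depth.
- optics.get_calibration(name): a dict with "camera_matrix" (3x3 intrinsics, pixels), "camera_from_world" (4x4, takes a point from world to camera coordinates). Camera axes: x right, y down, z forward; pixel columns grow to the right and rows downward; lengths in m; the calibration is good to about 2 mm. A picture is of the moment at which its call begins. get_calibration takes no time and is no camera call.
- r.finish_job(): hands the job in; it is judged then, once.
The state is a dict: "time_s": time; "joints": joint angles; "joint_velocities": joint speeds; "effort": joint torques, N m; "tcp_pos": TCP position; "ee_rot": TCP orientation; "wrist_force": force on the tool from outside, world axes, zero at the start; "moment": the same for the moment, N m; "gripper_width": opening from 0.0 (shut) to 1.0 (fully open); "gripper_force": force on a finger pad.
Only numpy, scipy, OpenCV 4.12 (cv2) and the standard library are available. Lean on these libraries where they do the work, as an engineer would, in place of code of your own. Each camera call takes 0.05 s, during which the arm holds its last target. There are 200 camera calls.

## Working session

There is one attempt and no reset: what is moved stays moved. The work goes in short steps, Python scripts to look and compute and a shell command to move; the robot and the scene stay as the last step left them, time stands still between calls to the robot, and variables do not carry over. Pictures are saved under pics/ and viewed, at most 10 in all, crops included, and the job is handed in when it is done.

```bash
mkdir -p pics; python3 - <<'E'
from station import sense, optics
import cv2,numpy as np
for n in("top","side"):
    cv2.imwrite(f"pics/{n}0.png",optics.capture(n)[:,:,::-1])
    c=optics.get_calibration(n);print(n,np.round(c["camera_matrix"],1).tolist(),np.round(c["camera_from_world"],3).tolist())
s=sense();print({k:np.round(v,3).tolist() for k,v in s.items()})
E
```

```text
top [[414.3, 0.0, 281.2], [0.0, 414.3, 209.7], [0.0, 0.0, 1.0]] [[0.026, -1.0, 0.003, 0.292], [-0.991, -0.026, -0.129, 0.537], [0.129, -0.0, -0.992, 1.195], [0.0, 0.0, 0.0, 1.0]]
side [[509.5, 0.0, 267.5], [0.0, 509.5, 214.2], [0.0, 0.0, 1.0]] [[-0.895, -0.446, -0.004, 0.604], [-0.158, 0.324, -0.933, 0.076], [0.417, -0.834, -0.361, 1.264], [0.0, 0.0, 0.0, 1.0]]
{'time_s': 0.1, 'joints': [-60.414, 22.088, 0.389, -0.025, -68.411, -14.818], 'joint_velocities': [-0.062, -0.15, 0.19, 0.111, -0.03, 0.093], 'effort': [-0.0, -39.169, 18.794, 4.232, 0.013, -0.0], 'tcp_pos': [0.159, -0.604, 0.222], 'ee_rot': [[-0.967, -0.255, -0.001], [-0.255, 0.967, 0.002], [0.0, 0.002, -1.0]], 'wrist_force': [0.672, 0.142, -0.185], 'moment': [0.026, -0.012, 0.004], 'gripper_force': 0.0, 'gripper_width': 0.999}
```

View pics/top0.png

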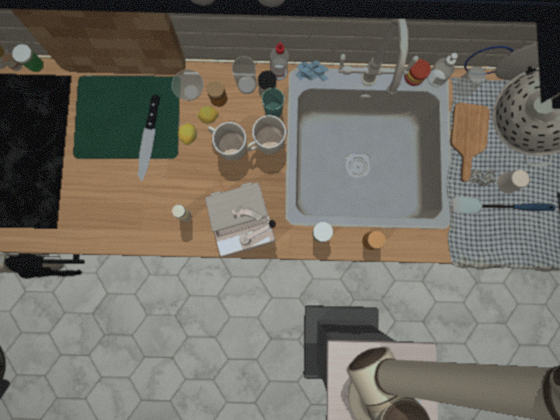

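View pics/side0.png

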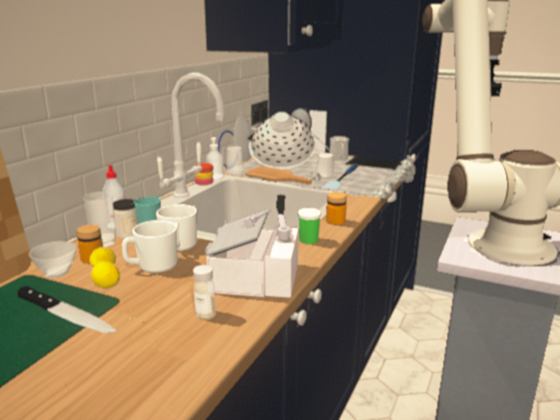

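The top view shows the caddy at about (240,220), with the black knob near (272,224), tub (323,232), honey jar (375,240) and spice jar (179,212). In the side view the knob is near (281,203). Zooming in.

```bash
python3 - <<'E'
import cv2,numpy as np
t=cv2.imread("pics/top0.png");s=cv2.imread("pics/side0.png")
a=cv2.resize(t[175:265,200:290],(600,600),interpolation=cv2.INTER_CUBIC)
cv2.imwrite("pics/topz.png",a)
b=cv2.resize(s[185:305,195:325],(650,600),interpolation=cv2.INTER_CUBIC)
cv2.imwrite("pics/sidez.png",b)
E
```

```text
(no output)
```

View pics/topz.png

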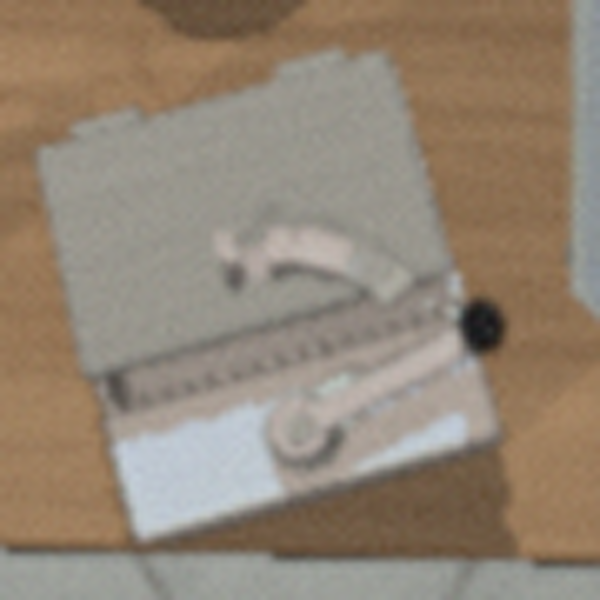

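View pics/sidez.png

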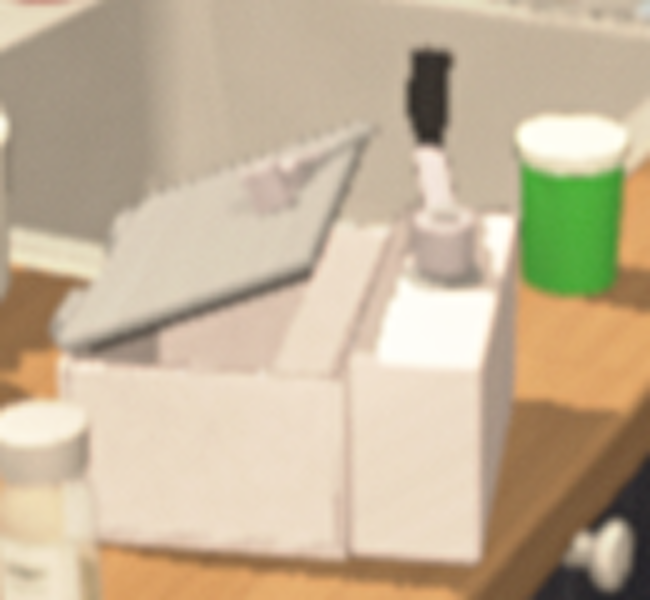

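The top crop shows ledge front corners at about (135,542) and (497,438), the lid hinge side at (40,150)-(390,55), the hub at (303,430) and the knob at (483,325). In the side crop the ledge corners are at (478,368) and (515,217), the lid's front corners at (308,272) and (375,127), and the knob middle at (430,97).

```bash
cat > h.py <<'E'
import numpy as np
from station import optics,sense
def cal(n):
    c=optics.get_calibration(n);return c["camera_matrix"],c["camera_from_world"]
def ray(n,u,v):
    K,T=cal(n);d=np.linalg.solve(K,[u,v,1]);R=T[:3,:3];return -R.T@T[:3,3],R.T@d
def onz(n,u,v,z):
    o,d=ray(n,u,v);return o+d*(z-o[2])/d[2]
def two(p,q):
    o1,d1=ray("top",*p);o2,d2=ray("side",*q);s=np.linalg.lstsq(np.c_[d1,-d2],o2-o1,rcond=None)[0]
    a=o1+s[0]*d1;b=o2+s[1]*d2;return (a+b)/2,np.linalg.norm(a-b)
def pix(n,p):
    K,T=cal(n);q=K@(T@np.r_[p,1])[:3];return q[:2]/q[2]
tz=lambda x,y:((x+.5)*.15+199.5,(y+.5)*.15+174.5)
sz=lambda x,y:((x+.5)*.2+194.5,(y+.5)*.2+184.5)
E
python3 - <<'E'
from h import *
np.set_printoptions(precision=4,suppress=True)
FL=onz("top",*tz(135,542),.094);FR=onz("top",*tz(497,438),.094)
print("top FL FR",FL,FR,np.linalg.norm(FL-FR))
a=onz("side",*sz(478,368),.094);b=onz("side",*sz(515,217),.094);print("side",a,b,np.linalg.norm(a-b))
k,e=two(tz(483,325),sz(430,60));print("knobtop",k,e)
for nm,p in(("hub",(303,430)),):
    print(nm,onz("top",*tz(*p),.115))
# pose
FLm=(FL+a)/2;FRm=(FR+b)/2
for l,r_ in((FL,FR),(FLm,FRm)):
    y=(l-r_);y/=np.linalg.norm(y);x=np.array([y[1],-y[0],0]);O=(l+r_)/2+.025*x;O[2]=0
    print("O",O,"yaw",np.degrees(np.arctan2(x[1],x[0])))
    R=np.c_[x,y,[0,0,1]]
    print("knob in caddy",R.T@(k-O), "hub",R.T@(onz("top",*tz(303,430),.115)-O))
    for nm,p in(("left",(85,375)),("right",(452,275))):
        for th in (.35,.45,.55,.65,.75):pass
    # lid front-left corner top: lid local (-117,78,3)
    for th in np.arange(.35,.8,.05):
        c,s=np.cos(th),np.sin(th)
        P=lambda X,Y,Z:O+R@np.array([.15+X*c+Z*s,Y,.087-X*s+Z*c])
        A=P(-.117,.078,.003);B=P(-.117,-.078,.003)
        f=lambda q:np.round([(q[0]-194.5)*5,(q[1]-184.5)*5]);g=lambda q:np.round([(q[0]-199.5)/.15,(q[1]-174.5)/.15])
        print(round(th,2),"side",f(pix("side",A)),f(pix("side",B)),"top",g(pix("top",A)),g(pix("top",B)),"press",P(-.098,.062,.003))
for nm,(u,v),z in(("tub",(323,232),.08),("honey",(375,240),.081),("spice",(179,212),.099)):print(nm,onz("top",u,v,z))
E
```

```text
top FL FR [0.3879 0.4736 0.094 ] [0.4352 0.3239 0.094 ] 0.15697796511567733
side [0.384  0.4851 0.094 ] [0.4311 0.3397 0.094 ] 0.15277378779711273
knobtop [0.477  0.33   0.1574] 0.0010978913756874078
hub [0.4352 0.4035 0.115 ]
O [0.4354 0.4062 0.    ] yaw 17.531081016612834
knob in caddy [ 0.0167 -0.0853  0.1574] hub [-0.001  -0.0026  0.115 ]
0.35 side [314. 260.] [375. 121.] top [ 82. 384.] [451. 278.] press [0.4729 0.4831 0.1234]
0.4 side [308. 247.] [370. 110.] top [ 78. 377.] [449. 272.] press [0.4748 0.4837 0.1279]
0.45 side [302. 234.] [364.  98.] top [ 75. 370.] [447. 264.] press [0.4768 0.4844 0.1323]
0.5 side [294. 222.] [358.  87.] top [ 71. 362.] [445. 256.] press [0.4791 0.4851 0.1366]
0.55 side [287. 209.] [351.  76.] top [ 67. 354.] [442. 247.] press [0.4815 0.4858 0.1408]
0.6 side [278. 197.] [344.  66.] top [ 63. 345.] [439. 238.] press [0.4842 0.4867 0.1448]
0.65 side [269. 186.] [336.  55.] top [ 58. 335.] [437. 228.] press [0.4871 0.4876 0.1487]
0.7 side [259. 175.] [327.  45.] top [ 54. 325.] [434. 217.] press [0.4901 0.4885 0.1524]
0.75 side [249. 164.] [318.  36
[... 377 characters left out ...]
2.] [361. 104.] top [ 57. 375.] [429. 268.] press [0.4745 0.4914 0.1323]
0.5 side [291. 229.] [354.  93.] top [ 53. 368.] [427. 260.] press [0.4768 0.4922 0.1366]
0.55 side [283. 217.] [347.  82.] top [ 49. 359.] [424. 251.] press [0.4793 0.4929 0.1408]
0.6 side [275. 205.] [340.  71.] top [ 45. 350.] [421. 242.] press [0.4819 0.4938 0.1448]
0.65 side [265. 193.] [332.  61.] top [ 40. 341.] [418. 232.] press [0.4848 0.4947 0.1487]
0.7 side [255. 182.] [323.  51.] top [ 36. 331.] [415. 221.] press [0.4878 0.4957 0.1524]
0.75 side [245. 171.] [314.  41.] top [ 31. 320.] [412. 210.] press [0.491  0.4967 0.156 ]
tub [0.463  0.1861 0.08  ]
honey [0.4442 0.0388 0.081 ]
spice [0.507  0.5928 0.099 ]
```

The top-view pose agrees with the lid, knob and hub checks: knob radius 85–86 mm, ledge 157 mm against 160, lid about 0.37 rad open, lever at about 0.21 rad. Moving to above the press spot with the fingers closed.

```bash
for i in 1 2 3 4; do python3 -m pendant '[[[-0.82,0.83,0,0],[-0.82,0.83,0,0],[-0.82,0.83,0,0]]]' 1 >/dev/null; done; python3 -m pendant '[[[-0.82,0.83,0,0],[-0.82,0.83,0,0],[-0.82,0.83,0,0],[-0.82,0.83,0,0]]]'
```

```text
time_s: 1.7
tcp_pos: [0.4511, -0.0968, 0.2222]
ee_rot: [[-0.966, -0.258, -0.0], [-0.258, 0.966, -0.0], [0.0, 0.0, -1.0]]
wrist_force: [0.1, -0.6, -0.1]
gripper_width: 0.005
gripper_force: 0.0
```

```bash
for i in 1 2 3 4 5; do python3 -m pendant '[[[-0.28,0.92,0,0],[-0.28,0.92,0,0],[-0.28,0.92,0,0]]]' >/dev/null; done; python3 -m pendant '[[[-0.28,0.92,0,0],[-0.28,0.92,0,0],[-0.28,0.92,0,0],[-0.28,0.92,0,0]]]'; python3 -m pendant '[[[0,0,0.3,0],[0,0,0.6,0],[0,0,0.8,0],[0,0,0.8,0],[0,0,0.8,0]]]'
```

```text
time_s: 3.6
tcp_pos: [0.4723, 0.4765, 0.2214]
ee_rot: [[-0.967, -0.254, -0.002], [-0.254, 0.967, -0.002], [0.002, -0.002, -1.0]]
wrist_force: [0.5, -0.4, 0.4]
gripper_width: 0.008
gripper_force: 0.0
time_s: 4.1
tcp_pos: [0.4727, 0.4765, 0.1436]
ee_rot: [[-0.967, -0.254, 0.001], [-0.254, 0.967, -0.0], [-0.001, -0.0, -1.0]]
wrist_force: [-0.5, -0.3, 0.0]
gripper_width: 0.006
gripper_force: 0.0
```

```bash
python3 -m pendant '[[[0,0,0.05,0],[0,0,0.1,0],[0.01,0,0.15,0],[0.02,0,0.2,0],[0.02,0,0.24,0],[0.02,0,0.24,0]]]'; python3 -m pendant '[[[0.01,0,0.04,0],[0.01,0,0.08,0],[0.02,0,0.12,0],[0.02,0,0.15,0],[0.02,0,0.18,0],[0.02,0,0.2,0],[0.02,0,0.2,0]]]'
```

```text
time_s: 4.7
tcp_pos: [0.4694, 0.4775, 0.1178]
ee_rot: [[-0.967, -0.255, -0.001], [-0.255, 0.967, -0.001], [0.001, -0.0, -1.0]]
wrist_force: [0.0, 0.1, 0.5]
gripper_width: 0.006
gripper_force: 0.1
time_s: 5.4
tcp_pos: [0.4678, 0.4769, 0.0979]
ee_rot: [[-0.967, -0.255, -0.0], [-0.255, 0.967, -0.0], [0.0, -0.0, -1.0]]
wrist_force: [0.5, 0.5, 0.3]
gripper_width: 0.006
gripper_force: 0.0
```

Unexpectedly there is no contact force at z = 0.098, so I'm looking.

```bash
python3 - <<'E'
from station import optics
import cv2,numpy as np
s=optics.capture("side")[:,:,::-1];t=optics.capture("top")[:,:,::-1]
a=cv2.resize(s[165:305,185:325],(400,400),interpolation=2);b=cv2.resize(t[165:275,190:300],(400,400),interpolation=2)
cv2.imwrite("pics/c1.png",np.hstack([a,b]))
E
```

```text
(no output)
```

View pics/c1.png

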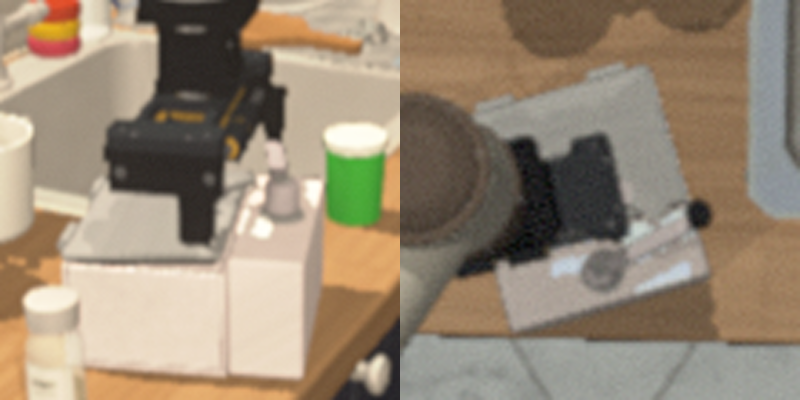

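The side view shows the fingers resting on the nearly shut lid; its hinge friction relaxes at rest. Continuing down gently.

```bash
python3 -m pendant '[[[0,0,0.03,0],[0,0,0.05,0],[0,0,0.05,0]]]'; python3 -m pendant '[[[0,0,0.02,0],[0,0,0.03,0]]]'
```

```text
time_s: 5.8
tcp_pos: [0.4679, 0.4771, 0.0933]
ee_rot: [[-0.967, -0.255, 0.0], [-0.255, 0.967, 0.0], [-0.0, 0.0, -1.0]]
wrist_force: [0.8, 0.3, -0.1]
gripper_width: 0.01
gripper_force: 0.1
time_s: 6.0
tcp_pos: [0.4678, 0.4771, 0.0905]
ee_rot: [[-0.967, -0.255, -0.0], [-0.255, 0.967, 0.0], [0.0, 0.0, -1.0]]
wrist_force: [-1.0, 0.3, 1.7]
gripper_width: 0.007
gripper_force: 1.1
```

```bash
python3 -m pendant '[[[0,0,0.01,0],[0,0,0.01,0]]]'; python3 -m pendant '[[[0,0,0.01,0],[0,0,0.01,0]]]'
```

```text
time_s: 6.2
tcp_pos: [0.4678, 0.4771, 0.0905]
ee_rot: [[-0.967, -0.255, 0.0], [-0.255, 0.967, 0.0], [-0.0, -0.0, -1.0]]
wrist_force: [-1.5, -0.9, 4.7]
gripper_width: 0.009
gripper_force: 2.5
time_s: 6.4
tcp_pos: [0.4679, 0.4771, 0.0904]
ee_rot: [[-0.967, -0.256, 0.001], [-0.256, 0.967, 0.0], [-0.001, -0.0, -1.0]]
wrist_force: [-4.2, -1.8, 8.2]
gripper_width: 0.005
gripper_force: 4.3
```

Shut: firm stop at z = 0.0904 with 8 N. Lifting off, then going to behind the knob with the tool turned.

```bash
python3 -m pendant '[[[0,0,-0.3,0],[0,0,-0.7,0],[0,0,-1,0],[0,0,-1,0]]]' >/dev/null; python3 -m pendant '[[[0.7,-1,-0.25,0.65],[0.7,-1,-0.25,0.65],[0.7,-1,-0.25,0.65],[0.7,-1,-0.25,0.65],[0.7,-1,-0.25,0.65],[0.7,-1,-0.25,0.65],[0.7,-1,-0.25,0.65],[0.7,-1,-0.25,0.65]]]'
python3 - <<'E'
from h import *
import cv2
s=optics.capture("side");t=optics.capture("top")
a=cv2.resize(s[165:305,185:325],(400,400),interpolation=2);b=cv2.resize(t[165:275,190:300],(400,400),interpolation=2)
cv2.imwrite("pics/c2.png",np.hstack([a,b])[:,:,::-1])
E
```

```text
time_s: 7.6
tcp_pos: [0.4619, 0.325, 0.2025]
ee_rot: [[-0.72, 0.689, -0.086], [0.682, 0.725, 0.097], [0.129, 0.011, -0.992]]
wrist_force: [-0.2, -0.2, 0.2]
gripper_width: 0.006
gripper_force: 0.0
```

View pics/c2.png

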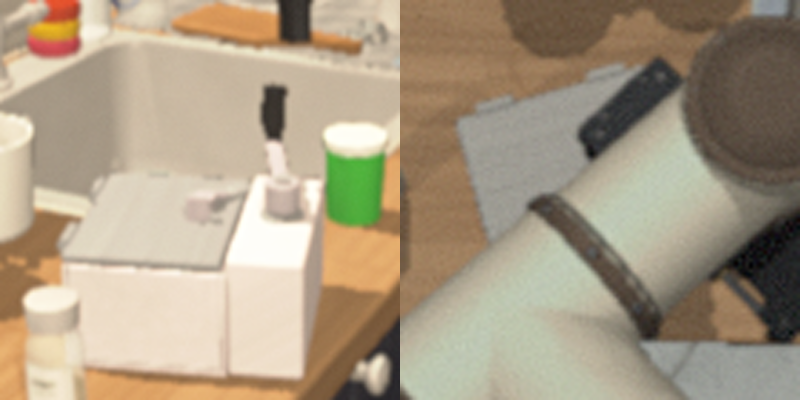

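The lid is shut, the lever is untouched, and the fingers are above the knob. The reported tilt is odd, so I'm checking that it settles.

```bash
python3 -m pendant '[[[0,0,0,0],[0,0,0,0],[0,0,0,0]]]';python3 -c "
from h import *
s=sense();print(s['joints'],s['joint_velocities'])"
```

```text
time_s: 8.0
tcp_pos: [0.4608, 0.3262, 0.2034]
ee_rot: [[-0.723, 0.685, -0.085], [0.679, 0.728, 0.095], [0.127, 0.011, -0.992]]
wrist_force: [0.3, 0.6, -0.5]
gripper_width: 0.005
gripper_force: 0.0
[  47.48988652   17.66542799   -6.26965884   -8.02490682  -65.54398241
 -177.40325224] [ 0.05220354 -0.03151601  0.13376923 -0.10588507 -0.0769732   0.04685879]
```

The last joint hit its limit, so I'll turn back and use the flipped orientation.

```bash
python3 -m pendant '[[[0,0,-0.1,-0.08],[0,0,-0.2,-0.15],[0,0,-0.2,-0.22],[0,0,-0.2,-0.3],[0,0,-0.2,-0.37],[0,0,-0.2,-0.44],[0,0,-0.2,-0.5],[0,0,-0.2,-0.5]]]'; python3 -m pendant '[[[0,0,0,-0.08],[0,0,0,-0.15],[0,0,0,-0.22],[0,0,0,-0.3],[0,0,0,-0.37],[0,0,0,-0.44],[0,0,0,-0.5],[0,0,0,-0.5]]]'
```

```text
time_s: 8.8
tcp_pos: [0.4625, 0.3242, 0.2233]
ee_rot: [[-0.967, -0.238, -0.085], [-0.246, 0.965, 0.095], [0.059, 0.113, -0.992]]
wrist_force: [0.9, -0.3, -0.6]
gripper_width: 0.005
gripper_force: 0.0
time_s: 9.6
tcp_pos: [0.4627, 0.324, 0.2233]
ee_rot: [[-0.325, -0.942, -0.085], [-0.944, 0.317, 0.095], [-0.063, 0.111, -0.992]]
wrist_force: [0.2, -0.2, -0.7]
gripper_width: 0.008
gripper_force: 0.0
```

A 7° tilt remains from that. It points mostly across the push direction, so it is tolerable. Turning on, moving behind the knob, and having a helper work out shifts.

```bash
python3 -m pendant '[[[0.1,0.1,0,-0.07],[0.19,0.17,0,-0.14],[0.19,0.17,0,-0.21],[0.19,0.17,0,-0.28],[0.19,0.17,0,-0.35],[0.19,0.17,0,-0.42],[0.19,0.17,0,-0.42]]]'
cat >> h.py <<'E'
np.set_printoptions(precision=4,suppress=True)
O=np.array([.4352,.4045]);YAW=np.radians(17.5)
def plan(phi,z,gap,r=.085):
    "shift in tool units to put the TCP 25 mm + gap behind the knob at lever angle phi; turn to push along -y tool"
    s=sense();R=np.array(s["ee_rot"]);a=YAW+phi
    k=O+r*np.array([np.sin(a),-np.cos(a)]);t=k-(.025+gap)*np.array([np.cos(a),np.sin(a)])
    d=R.T@(np.r_[t,z]-s["tcp_pos"]);yw=np.arctan2(-R[1,1],-R[0,1]);w=(a-yw+np.pi)%(2*np.pi)-np.pi
    print(round(phi,2),"target",t,z,"shift",d*10,"turn",-w/2)
def phi_now():
    s=sense();R=np.array(s["ee_rot"]);p=s["tcp_pos"][:2]-O;a=np.arctan2(p[0],-p[1])+np.arctan2(.025,.085)-YAW
    y=-R[:2,1];print("phi if touching",a,"r",np.linalg.norm(p),"F along push",np.array(s["wrist_force"])[:2]@y/np.linalg.norm(y),"F",s["wrist_force"])
E
python3 -c "
from h import *
plan(.21,.142,.015);phi_now()"
```

```text
time_s: 10.3
tcp_pos: [0.4406, 0.3113, 0.224]
ee_rot: [[0.483, -0.872, -0.085], [-0.867, -0.489, 0.096], [-0.125, 0.028, -0.992]]
wrist_force: [-0.9, -0.3, 0.4]
gripper_width: 0.001
gripper_force: 0.0
0.21 target [0.4423 0.3108] 0.142 shift [ 0.1142 -0.035   0.8112] turn -0.0018923677775573022
phi if touching 0.03886903839286282 r 0.0933945202404692 F along push -0.9070498659321583 F [-0.8542 -0.3314  0.3603]
```

```bash
python3 -m pendant '[[[0.05,-0.02,0.3,0],[0.11,-0.03,0.6,0],[0.11,-0.03,0.81,0],[0.11,-0.03,0.81,0]]]'
python3 -c "
from h import *
plan(.15,.142,0)
for p in (.2,.3,.4,.5,.6,.7,.8):plan(p,.142,0)"
```

```text
time_s: 10.7
tcp_pos: [0.44, 0.3094, 0.139]
ee_rot: [[0.481, -0.872, -0.091], [-0.868, -0.488, 0.091], [-0.123, 0.035, -0.992]]
wrist_force: [-0.1, -0.7, -0.5]
gripper_width: 0.009
gripper_force: 0.0
0.15 target [0.4501 0.3172] 0.142 shift [-0.022  -0.1253 -0.0317] turn 0.027204279401099596
0.2 target [0.4545 0.318 ] 0.142 shift [-0.0086 -0.1674 -0.0349] turn 0.0022042794010994626
0.3 target [0.463  0.3204] 0.142 shift [ 0.012  -0.2534 -0.0405] turn -0.04779572059890036
0.4 target [0.4713 0.3236] 0.142 shift [ 0.0239 -0.341  -0.045 ] turn -0.0977957205989004
0.5 target [0.4792 0.3276] 0.142 shift [ 0.0271 -0.4295 -0.0486] turn -0.14779572059890045
0.6 target [0.4866 0.3324] 0.142 shift [ 0.0215 -0.5178 -0.051 ] turn -0.19779572059890027
0.7 target [0.4936 0.3379] 0.142 shift [ 0.0071 -0.6052 -0.0523] turn -0.24779572059890032
0.8 target [0.4999 0.344 ] 0.142 shift [-0.0158 -0.6907 -0.0525] turn -0.29779572059890036
```

```bash
python3 -m pendant '[[[0,-0.08,-0.03,0],[-0.01,-0.16,-0.03,0],[0.01,-0.25,-0.04,-0.05],[0.02,-0.3,-0.04,-0.07],[0.02,-0.34,-0.04,-0.1],[0.02,-0.34,-0.04,-0.1]]]'
python3 -c "
from h import *
phi_now()
for p in (.5,.6,.7,.8,.9,1.,1.1):plan(p,.142,0)"
```

```text
time_s: 11.3
tcp_pos: [0.4734, 0.326, 0.1462]
ee_rot: [[0.648, -0.757, -0.084], [-0.751, -0.654, 0.097], [-0.128, 0.001, -0.992]]
wrist_force: [-0.9, -0.4, 1.3]
gripper_width: 0.001
gripper_force: 0.8
phi if touching 0.43371813458835595 r 0.08734933527565863 F along push -0.9461659384166048 F [-0.8679 -0.4427  1.3115]
0.5 target [0.4792 0.3276] 0.142 shift [ 0.0305 -0.054   0.0388] turn -0.04648053287959275
0.6 target [0.4866 0.3324] 0.142 shift [ 0.043  -0.1417  0.0372] turn -0.09648053287959257
0.7 target [0.4936 0.3379] 0.142 shift [ 0.0468 -0.2302  0.0366] turn -0.14648053287959262
0.8 target [0.4999 0.344 ] 0.142 shift [ 0.0418 -0.3186  0.0372] turn -0.19648053287959266
0.9 target [0.5057 0.3508] 0.142 shift [ 0.028  -0.4061  0.0389] turn -0.2464805328795927
1.0 target [0.5107 0.3581] 0.142 shift [ 0.0057 -0.4917  0.0417] turn -0.29648053287959275
1.1 target [0.5149 0.3658] 0.142 shift [-0.025  -0.5747  0.0456] turn -0.3464805328795928
```

```bash
python3 -m pendant '[[[0.03,-0.05,0.03,-0.05],[0.04,-0.1,0.03,-0.07],[0.04,-0.14,0.03,-0.1],[0.05,-0.19,0.03,-0.12],[0.05,-0.23,0.03,-0.15],[0.04,-0.27,0.03,-0.17],[0.04,-0.32,0.03,-0.2],[0.04,-0.32,0.03,-0.2]]]'
python3 - <<'E'
from h import *
import cv2
phi_now()
s=optics.capture("side")
a=cv2.resize(s[165:305,185:325],(560,560),interpolation=2)
cv2.imwrite("pics/c3.png",a[:,:,::-1])
for p in (.9,1.,1.1,1.2,1.3,1.4):plan(p,.142,0)
E
```

```text
time_s: 12.1
tcp_pos: [0.5004, 0.3438, 0.1425]
ee_rot: [[0.891, -0.445, -0.083], [-0.438, -0.894, 0.097], [-0.117, -0.05, -0.992]]
wrist_force: [0.1, -1.2, 0.1]
gripper_width: 0.005
gripper_force: 0.4
phi if touching 0.8023179652023184 r 0.08907739374400597 F along push -1.0646180893726545 F [ 0.0552 -1.2169  0.1203]
0.9 target [0.5057 0.3508] 0.142 shift [ 0.0178 -0.0827  0.0058] turn -0.04883775254148315
1.0 target [0.5107 0.3581] 0.142 shift [ 0.0305 -0.1703  0.0088] turn -0.09883775254148341
1.1 target [0.5149 0.3658] 0.142 shift [ 0.0344 -0.2587  0.0128] turn -0.14883775254148324
1.2 target [0.5184 0.374 ] 0.142 shift [ 0.0295 -0.3469  0.0179] turn -0.19883775254148306
1.3 target [0.521  0.3825] 0.142 shift [ 0.0158 -0.4342  0.0239] turn -0.24883775254148333
1.4 target [0.5228 0.3911] 0.142 shift [-0.0064 -0.5197  0.0309] turn -0.29883775254148315
```

View pics/c3.png

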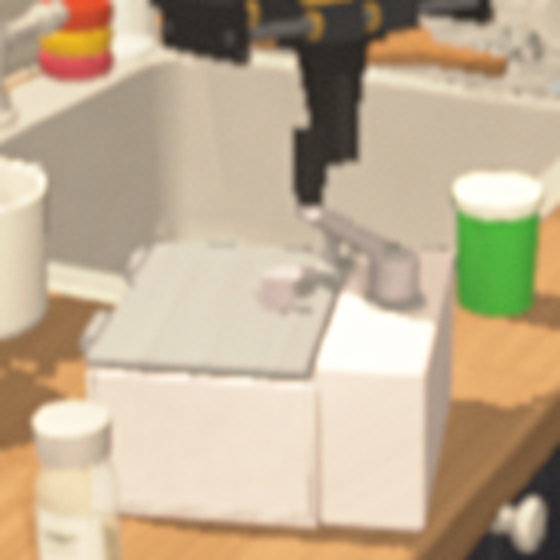

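The knob follows the fingers cleanly (knob near (305,165), keeper at (290,285)). Continuing to the ramp.

```bash
python3 -m pendant '[[[0.01,-0.04,0,-0.03],[0.02,-0.08,0,-0.05],[0.02,-0.13,0,-0.07],[0.03,-0.17,-0.01,-0.1],[0.03,-0.22,-0.01,-0.12],[0.03,-0.26,-0.01,-0.15]]]'
python3 -c "
from h import *
phi_now()
for p in (1.15,1.2,1.25,1.3,1.35,1.4):plan(p,.144,0)"
```

```text
time_s: 12.75
tcp_pos: [0.5137, 0.3629, 0.1433]
ee_rot: [[0.983, -0.16, -0.087], [-0.153, -0.984, 0.09], [-0.1, -0.076, -0.992]]
wrist_force: [0.3, -9.6, 2.9]
gripper_width: 0.003
gripper_force: 4.4
phi if touching 1.0636436398695763 r 0.08884725660129682 F along push -9.397855874356692 F [ 0.3026 -9.5714  2.863 ]
1.15 target [0.5168 0.3699] 0.144 shift [ 0.0188 -0.0745 -0.0031] turn -0.023148104665271285
1.2 target [0.5184 0.374 ] 0.144 shift [ 0.0285 -0.1177 -0.0008] turn -0.048148104665271196
1.25 target [0.5198 0.3782] 0.144 shift [ 0.0361 -0.1613  0.0018] turn -0.07314810466527133
1.3 target [0.521  0.3825] 0.144 shift [ 0.0415 -0.2051  0.0046] turn -0.09814810466527124
1.35 target [0.522  0.3868] 0.144 shift [ 0.0446 -0.2492  0.0076] turn -0.12314810466527137
1.4 target [0.5228 0.3911] 0.144 shift [ 0.0456 -0.2934  0.0109] turn -0.14814810466527129
```

On the ramp at 9 N. Continuing in small steps.

```bash
python3 -m pendant '[[[0.01,-0.03,0,-0.01],[0.01,-0.05,0,-0.025],[0.01,-0.07,0,-0.04],[0.01,-0.09,0,-0.05]]]'
python3 -c "
from h import *
phi_now()"
python3 -m pendant '[[[0.01,-0.02,0,-0.01],[0.01,-0.04,0,-0.025],[0.01,-0.04,0,-0.025]]]'
python3 -c "
from h import *
phi_now()"
```

```text
time_s: 13.15
tcp_pos: [0.5174, 0.3713, 0.1449]
ee_rot: [[0.995, -0.063, -0.084], [-0.055, -0.994, 0.091], [-0.089, -0.086, -0.992]]
wrist_force: [3.0, -8.8, 2.7]
gripper_width: 0.008
gripper_force: 4.6
phi if touching 1.1675506223050296 r 0.0886734163006533 F along push -8.622218990828793 F [ 2.9673 -8.8262  2.7032]
time_s: 13.45
tcp_pos: [0.5192, 0.3758, 0.1458]
ee_rot: [[0.997, -0.013, -0.082], [-0.006, -0.996, 0.093], [-0.083, -0.092, -0.992]]
wrist_force: [2.5, -7.1, 3.9]
gripper_width: 0.0
gripper_force: 3.8
phi if touching 1.222318078635431 r 0.08874041683003185 F along push -7.044445049912624 F [ 2.506  -7.0785  3.928 ]
```

```bash
for i in 1 2 3; do python3 -m pendant '[[[0.005,-0.02,0,-0.01],[0.005,-0.04,0,-0.025],[0.005,-0.04,0,-0.025]]]' | grep tcp
python3 -c "
from h import *
phi_now()"; done
```

```text
tcp_pos: [0.5204, 0.3799, 0.1465]
phi if touching 1.2703779210985693 r 0.08866567162630157 F along push -8.473514958885007 F [ 3.8193 -8.3385  4.3787]
tcp_pos: [0.521, 0.3849, 0.1469]
phi if touching 1.3265277491069436 r 0.08797681999004232 F along push -4.038858794212998 F [ 1.977  -3.8825  2.076 ]
tcp_pos: [0.5204, 0.39, 0.1465]
phi if touching 1.3831400401011305 r 0.08642009209412137 F along push -2.8928330430710227 F [ 2.041  -2.6392  1.3949]
```

Force has dropped: the nose is on the crest. Creeping on.

```bash
for i in 1 2 3 4; do python3 -m pendant '[[[0.01,-0.015,0,-0.01],[0.01,-0.03,0,-0.02],[0.01,-0.03,0,-0.02]]]' | grep tcp
python3 -c "
from h import *
phi_now()"; done
```

```text
tcp_pos: [0.5201, 0.3933, 0.1461]
phi if touching 1.4203665162105605 r 0.08558549918295615 F along push -1.4559669854325963 F [ 1.738  -1.1662  0.4089]
tcp_pos: [0.5199, 0.3966, 0.146]
phi if touching 1.458218901366183 r 0.08510694818998214 F along push -3.4996704104234357 F [ 3.2062 -2.8704  0.1581]
tcp_pos: [0.5197, 0.3999, 0.1459]
phi if touching 1.4969294099756176 r 0.08467279190327918 F along push -2.9184003361334194 F [ 2.2483 -2.4219 -0.6246]
tcp_pos: [0.5189, 0.4033, 0.1458]
phi if touching 1.5370917436293303 r 0.08374883062520402 F along push -0.267521684987246 F [-0.2873 -0.3691 -0.3424]
```

```bash
python3 - <<'E'
from h import *
import cv2
phi_now()
s=optics.capture("side")
cv2.imwrite("pics/c4.png",cv2.resize(s[175:275,215:315],(600,600),interpolation=2)[:,:,::-1])
E
```

```text
phi if touching 1.5370917436293303 r 0.08374883062520402 F along push -0.267521684987246 F [-0.2873 -0.3691 -0.3424]
```

View pics/c4.png

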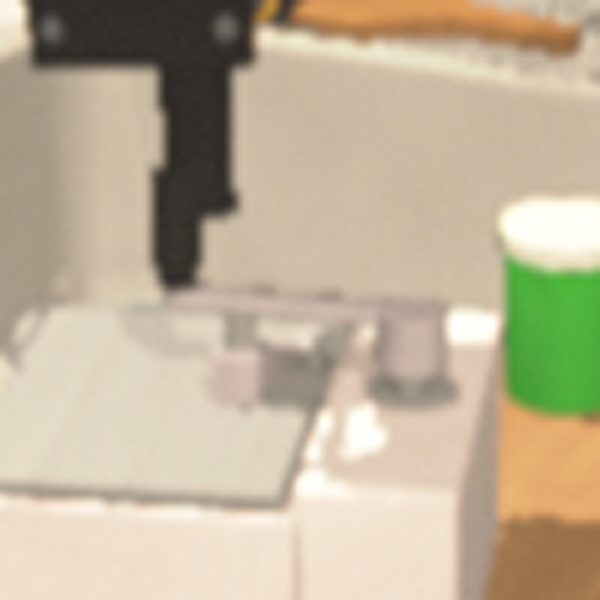

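```bash
python3 - <<'E'
from h import *
for phi in(1.45,1.5,1.54):
  a=YAW+phi;k=O+.085*np.array([np.sin(a),-np.cos(a)])
  for z in(.145,.155):
    t=pix("side",np.r_[k,z+.017]);b=pix("side",np.r_[k,z-.017]);print(phi,z,(t-[215,175])*6,(b-[215,175])*6)
E
```

```text
1.45 0.145 [178.0601 176.2551] [179.9721 266.3988]
1.45 0.155 [177.4893 149.348 ] [179.4143 240.0985]
1.5 0.145 [174.527  180.3058] [176.486  270.7238]
1.5 0.155 [173.9422 153.3154] [175.9144 244.3443]
1.54 0.145 [172.1055 183.6005] [174.0978 274.2416]
1.54 0.155 [171.5108 156.5424] [173.5166 247.7976]
```

The knob's top rim at row ~170 and bottom at ~285 match z = 0.145, so the nose has dropped into the notch. Backing straight off, raising, and checking.

```bash
python3 -m pendant '[[[0,0.05,0,0],[0,0.15,0,0],[0,0.3,0,0],[0,0.3,0,0]]]'; python3 -m pendant '[[[0,0,-0.4,0],[0,0,-0.8,0],[0,0,-1,0],[0,0,-1,0]]]' >/dev/null;  python3 -m pendant '[[[-0.3,0.5,-0.2,0],[-0.6,0.9,-0.4,0],[-0.8,1,-0.5,0],[-0.8,1,-0.5,0]]]'; python3 -m pendant '[[[0,0.5,0,0],[0,1,0,0],[0,1,0,0],[0,1,0,0]]]'
python3 - <<'E'
from h import *
import cv2
s=optics.capture("side");t=optics.capture("top")
a=cv2.resize(s[175:275,215:315],(400,400),interpolation=2);b=cv2.resize(t[165:265,190:290],(400,400),interpolation=2)
cv2.imwrite("pics/c5.png",np.hstack([a,b])[:,:,::-1])
E
```

```text
time_s: 16.0
tcp_pos: [0.529, 0.3718, 0.1425]
ee_rot: [[0.953, 0.291, -0.086], [0.298, -0.95, 0.095], [-0.054, -0.116, -0.992]]
wrist_force: [0.6, 0.6, -0.0]
gripper_width: 0.007
gripper_force: 0.0
time_s: 16.8
tcp_pos: [0.4934, 0.2376, 0.2867]
ee_rot: [[0.953, 0.291, -0.082], [0.298, -0.95, 0.097], [-0.05, -0.117, -0.992]]
wrist_force: [0.7, 0.4, 0.2]
gripper_width: 0.001
gripper_force: 0.0
time_s: 17.2
tcp_pos: [0.5239, 0.145, 0.2711]
ee_rot: [[0.953, 0.29, -0.087], [0.298, -0.95, 0.095], [-0.055, -0.117, -0.992]]
wrist_force: [-0.4, 0.7, -0.3]
gripper_width: 0.007
gripper_force: 0.0
```

View pics/c5.png

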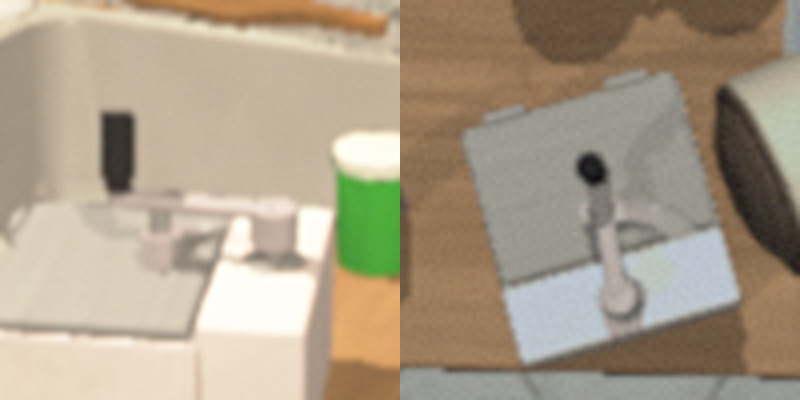

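```bash
python3 - <<'E'
from h import *
k,e=two((190+191/4,165+165/4),(215+119/4,175+115/4));print("knob top",k,e)
p=onz("top",190+191/4,165+165/4,.162)[:2]-O;print("phi",np.arctan2(p[0],-p[1])-YAW,np.hypot(*p))
E
```

```text
knob top [0.5184 0.4216 0.164 ] 0.0011592955869292989
phi 1.4715083205744452 0.08579192668718498
```

The height estimate is borderline, so I'll measure it differentially against the start picture, where the knob was at a known 149 mm.

```bash
python3 - <<'E'
from h import *
import cv2
def blob(im,x0,x1,y0,y1):
    m=(im[y0:y1,x0:x1].max(2)<70).astype(np.uint8);n,l,st,c=cv2.connectedComponentsWithStats(m)
    i=1+np.argmax(st[1:,4]);return c[i]+[x0,y0],st[i]+[x0,y0,0,0,0]
t0=cv2.imread("pics/top0.png");s0=cv2.imread("pics/side0.png")
t1=optics.capture("top")[:,:,::-1];s1=optics.capture("side")[:,:,::-1]
for t,s,bt,bs in((t0,s0,(264,280,214,234),(270,292,190,216)),(t1,s1,(228,248,197,217),(232,258,195,226))):
    ct,a=blob(t,*bt);cs,b=blob(s,*bs);print(ct,a,cs,b)
    k,e=two(ct,cs);print(" two-view centroid",k,e)
    for z in(.162,.166,.172):
        p=onz("top",*ct,z);print("  z top",z,"-> side mid row",pix("side",p-[0,0,.017]),"r",np.linalg.norm(p[:2]-O))
E
```

```text
[271.7941 223.5588] [269 220   6   8  34] [280.2718 203.6796] [277 196   7  17 103]
 two-view centroid [0.4776 0.3308 0.1409] 0.00048537407835339284
  z top 0.162 -> side mid row [281.4083 202.018 ] r 0.08443073046462812
  z top 0.166 -> side mid row [281.5915 200.3376] r 0.08432720305248785
  z top 0.172 -> side mid row [281.8673 197.8085] r 0.08417508777512937
[237.5714 207.0857] [235 204   6   7  35] [243.9658 212.0684] [241 204   7  18 117]
 two-view centroid [0.5189 0.4241 0.1461] 0.00039264621111676125
  z top 0.162 -> side mid row [245.0627 212.4221] r 0.08366946168474161
  z top 0.166 -> side mid row [245.3451 210.6232] r 0.08305737927916595
  z top 0.172 -> side mid row [245.7699 207.9167] r 0.08214134382215366
```

Corrected against the start picture, the knob's height looks more like the crest than the notch. I'll go back to it and nudge on gently, watching the force.

```bash
python3 -m pendant '[[[0,-0.5,0,0],[0,-1,0,0],[0,-1,0,0],[0,-1,0,0]]]'>/dev/null; python3 -c "
from h import *
plan(1.47,.22,.02)"
```

```text
1.47 target [0.5276 0.3777] 0.22 shift [ 0.7668 -1.1027  0.7364] turn 0.049458670963474116
```

```bash
python3 -m pendant '[[[0.3,-0.4,0.2,0],[0.6,-0.8,0.5,0.05],[0.77,-1,0.73,0.05],[0.77,-1,0.73,0.05],[0.77,-1,0.73,0.05]]]'; python3 -c "
from h import *
plan(1.47,.144,.02)"
```

```text
time_s: 18.3
tcp_pos: [0.5322, 0.3656, 0.2174]
ee_rot: [[0.977, 0.197, -0.088], [0.205, -0.974, 0.093], [-0.067, -0.108, -0.992]]
wrist_force: [-0.4, -0.7, 0.0]
gripper_width: 0.007
gripper_force: 0.0
1.47 target [0.5276 0.3777] 0.144 shift [ 0.0288 -0.0475  0.7433] turn -0.00272731369017043
```

```bash
python3 -m pendant '[[[0.03,0,0.4,0],[0.03,0,0.74,0],[0.03,0,0.74,0],[0.03,-0.05,0.74,0],[0.03,-0.05,0.74,0]]]'; python3 -c "
from h import *
for p in(1.4,1.47,1.5,1.55,1.6,1.7):plan(p,.144,0)"
```

```text
time_s: 18.8
tcp_pos: [0.5296, 0.3793, 0.1498]
ee_rot: [[0.977, 0.197, -0.08], [0.205, -0.974, 0.099], [-0.059, -0.113, -0.992]]
wrist_force: [0.2, 0.2, 1.2]
gripper_width: 0.007
gripper_force: 0.0
1.4 target [0.5228 0.3911] 0.144 shift [-0.0394 -0.1219  0.0748] turn 0.032604764540072884
1.47 target [0.5235 0.3973] 0.144 shift [-0.0197 -0.1805  0.0803] turn -0.0023952354599270365
1.5 target [0.5237 0.3999] 0.144 shift [-0.0126 -0.206   0.0828] turn -0.01739523545992716
1.55 target [0.5238 0.4044] 0.144 shift [-0.0024 -0.2488  0.0871] turn -0.04239523545992707
1.6 target [0.5237 0.4088] 0.144 shift [ 0.0057 -0.2922  0.0916] turn -0.0673952354599272
1.7 target [0.5228 0.4176] 0.144 shift [ 0.0152 -0.3797  0.101 ] turn -0.11739523545992703
```

```bash
python3 -m pendant '[[[0,-0.06,0,0],[-0.01,-0.12,0,0],[-0.01,-0.16,0,0],[-0.01,-0.16,0,0]]]'; python3 -c "
from h import *
phi_now()"; for i in 1 2; do python3 -m pendant '[[[0,-0.01,0,0],[0,-0.02,0,-0.01],[0,-0.02,0,-0.01]]]' | grep tcp
python3 -c "
from h import *
phi_now()"; done
```

```text
time_s: 19.2
tcp_pos: [0.5237, 0.3946, 0.1486]
ee_rot: [[0.977, 0.197, -0.085], [0.205, -0.974, 0.096], [-0.064, -0.111, -0.992]]
wrist_force: [0.2, -0.5, -0.4]
gripper_width: 0.008
gripper_force: 0.0
phi if touching 1.440370237071979 r 0.08905822996783606 F along push -0.513610755455067 F [ 0.1692 -0.4898 -0.3896]
tcp_pos: [0.5235, 0.3957, 0.1482]
phi if touching 1.452394775429449 r 0.08868477627076143 F along push 0.5248674400010418 F [-0.2951  0.4719  0.4767]
tcp_pos: [0.523, 0.3977, 0.1485]
phi if touching 1.474505449259866 r 0.08807001794878061 F along push 0.25035460533086146 F [ 0.7455  0.44   -0.0976]
```

```bash
for i in 1 2 3 4 5; do python3 -m pendant '[[[0,-0.01,0.005,0],[0,-0.02,0.005,-0.01],[0,-0.02,0.005,-0.01]]]' | grep tcp
python3 -c "
from h import *
phi_now()"; done
```

```text
tcp_pos: [0.5225, 0.3998, 0.1482]
phi if touching 1.4973307561381608 r 0.08739945319614231 F along push -0.15618702892939113 F [-0.9159 -0.4053 -0.6505]
tcp_pos: [0.5219, 0.4017, 0.148]
phi if touching 1.5196659189770814 r 0.08676878531981688 F along push 0.8338543628923093 F [0.2201 0.931  0.7296]
tcp_pos: [0.5213, 0.4037, 0.1477]
phi if touching 1.5424741737355272 r 0.0861164627813124 F along push 1.3399172223591487 F [-0.3756  1.2864 -0.1467]
tcp_pos: [0.5207, 0.4056, 0.1475]
phi if touching 1.5647609423892823 r 0.08549941838296306 F along push -0.5125951171063928 F [ 0.7763 -0.2826  0.5594]
tcp_pos: [0.5201, 0.4074, 0.1471]
phi if touching 1.5856271128522965 r 0.08492525324493654 F along push 0.6346423699280752 F [-0.5596  0.4751 -0.6582]
```

```bash
for i in 1 2 3 4; do python3 -m pendant '[[[0.005,-0.01,0.005,0],[0.005,-0.02,0.005,-0.01],[0.005,-0.02,0.005,-0.01]]]' | grep tcp
python3 -c "
from h import *
phi_now();print(sense()['gripper_force'])"; done
```

```text
tcp_pos: [0.52, 0.4091, 0.147]
phi if touching 1.606174389032823 r 0.08491453812142624 F along push -2.316031041089021 F [ 0.6918 -2.2143 -0.0352]
1.2680525053292513
tcp_pos: [0.5198, 0.4113, 0.1468]
phi if touching 1.631593188605553 r 0.08490054816775547 F along push -4.395351677130115 F [ 2.6798 -3.662   1.8603]
2.2953178407624364
tcp_pos: [0.5199, 0.412, 0.1468]
phi if touching 1.639331287394691 r 0.08499222259073767 F along push -8.594139649127849 F [ 3.3272 -7.924   3.3867]
4.109115979081253
tcp_pos: [0.5199, 0.4127, 0.1468]
phi if touching 1.6482035466328084 r 0.08510111891231062 F along push -12.249627115422644 F [  3.7274 -11.7512   4.6747]
5.703252768726088
```

Steep rise: that is the stop, and the nose has very little play. Releasing and re-measuring the knob's height.

```bash
python3 -m pendant '[[[0,0.08,0,0],[0,0.2,0,0],[0,0.35,0,0],[0,0.35,0,0]]]'; python3 -m pendant '[[[0,0,-0.4,0],[0,0,-0.8,0],[0,0,-1,0],[0,0,-1,0]]]' >/dev/null;  python3 -m pendant '[[[-0.3,0.5,-0.2,0],[-0.6,0.9,-0.4,0],[-0.8,1,-0.5,0],[-0.8,1,-0.5,0]]]'>/dev/null; python3 -m pendant '[[[0,0.5,0,0],[0,1,0,0],[0,1,0,0],[0,1,0,0]]]' >/dev/null
python3 - <<'E'
from h import *
import cv2
def blob(im,x0,x1,y0,y1):
    m=(im[y0:y1,x0:x1].max(2)<70).astype(np.uint8);n,l,st,c=cv2.connectedComponentsWithStats(m)
    i=1+np.argmax(st[1:,4]);return c[i]+[x0,y0],st[i]+[x0,y0,0,0,0]
t1=optics.capture("top")[:,:,::-1];s1=optics.capture("side")[:,:,::-1]
ct,a=blob(t1,228,248,197,217);cs,b=blob(s1,232,258,195,228);print(ct,a,cs,b,two(ct,cs))
p=onz("top",*ct,.162)[:2]-O;print("phi",np.arctan2(p[0],-p[1])-YAW)
s0=cv2.imread("pics/side0.png")
A=cv2.resize(s0[180:260,225:305],(400,400),interpolation=2);B=cv2.resize(s1[180:260,225:305],(400,400),interpolation=2)
cv2.imwrite("pics/c6.png",np.hstack([A,B]))
# depth-corrected: predicted side rows of lever hub/ledge refs
for n,q in(("FR",(-.025,-.08,.094)),("FL",(-.025,.08,.094)),("lid back-left bottom corner of box",(.147,.08,.0)),("ledge FL bottom",(-.025,.08,0))):
    c,s=np.cos(YAW),np.sin(YAW);print(n,pix("side",np.r_[O[0]+c*q[0]-s*q[1],O[1]+s*q[0]+c*q[1],q[2]]))
E
```

```text
time_s: 22.9
tcp_pos: [0.5335, 0.3827, 0.1412]
ee_rot: [[0.911, 0.403, -0.086], [0.41, -0.907, 0.096], [-0.039, -0.122, -0.992]]
wrist_force: [-0.3, 1.2, -0.2]
gripper_width: 0.007
gripper_force: 0.0
[235.4286 207.9143] [233 205   6   7  35] [243.1    216.5917] [240 208   7  19 120] (array([0.5175, 0.4306, 0.1384]), np.float64(0.0003620510852486017))
phi 1.553835643955237
FR [299.2153 224.7344]
FL [291.1377 255.4886]
lid back-left bottom corner of box [207.9875 291.1013]
ledge FL bottom [290.5351 297.4802]
```

View pics/c6.png

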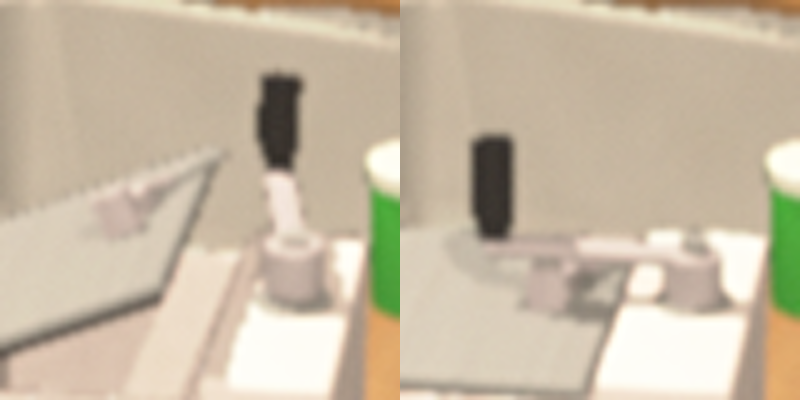

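The lever moved on to 1.55 rad and the knob fell 8 mm. Bias-corrected it is now at 146 mm, against 154 mm before, which matches the notch. The picture agrees: the spindle stands out above the sunken hub and the arm lies just above the stop. The lid is shut and the robot is clear.

```bash
python3 -c "
from station import r
print(r.finish_job())"
```

```text
the job is handed in; nothing more can be done
None
```

The lid is shut (firm stop at about 8 N) and the lever sits in the keeper's notch at about 1.55 rad; it took a second push, which reached about 12 N against the stop. The robot is clear, no contact with the jars or tub was felt, and the job is handed in at about 24 s without a verdict shown.

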